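# Refit spacer collar and hairpin clip on the jaw stud of a drawer-box press

## Task

Couple up the drawer-box press again before the air goes on: take the red spacer collar off the parking rod on the green caddy and drop it over the press's stud, fully down. Then take the big hairpin clip off the same rod and slide its straight leg through the cross hole in the stud, above the collar, until the sprung leg snaps round the stud and hugs it. Leave both there fully home, and do not shove or topple the other things on the bench.

Things in the scene. Friction and masses are not known exactly. Their poses are not given: they have to be found in the camera images.
- collar: Red nylon spacer collar, 60 mm outside diameter, 33 mm bore, 40 mm high, 0.12 kg. Origin: centre of its underside; z along its bore, up. At the start it stands upright on the bow of the clip (underside 20 mm above the bench), the parking rod inside its bore, loose by 11 mm all round.
- collar_seat (a point): centre of the 60 mm brass washer round the foot of the press's stud, 64.5 mm above the bench: the collar's underside rests here when it is fully down, its top then 104.5 mm above the bench
- clip: Flat hairpin clip of 8 mm yellow-plated wire, 149 mm long, 0.13 kg. Origin: centre of the bow, on the wire's mid plane, 4 mm above what it lies flat on. +x: along the legs to the tips; +y: to the sprung leg; z: normal to its plane. The bow, inside 20 mm wide, ends at x = -32 mm. At the start it lies flat on the caddy's board, the rod standing through its bow, the collar on top.
- clip_bow (a point): centre of the bow (the clip's origin), the place to hold it for pushing in: straight parallel sides from x = -14 to +14 mm, 36 mm wide over the outside (y = -18 to +18 mm). While the clip is on the rod, the rod stands here.
- clip_legs (a point): midway between the legs near the tips, at (92, -2.5, 0) mm in the clip's frame. From x = 84 to 100 mm the legs run parallel and are 31 mm wide over both: the place to hold the clip while the rod stands in the bow.
- clip_seat (a point): point on the axis of the straight leg, at (50, -14, 0) mm in the clip's frame, that comes to the middle of the stud when the clip is home. The sprung leg arches over this place (wire centre 17.5 mm off) between a throat at x = 35 mm and a hump at x = 65 mm, both 11 mm off the straight leg's axis.
- clip_tip (a point): end of the straight leg, at (116.5, -14, 0) mm in the clip's frame; its axis lies at y = -14 mm all along and its last 14 mm are only 5 mm thick
- clip_spring (a joint): opening of the sprung leg (rad), which turns about (14, 14) mm in the clip's frame: 0 when relaxed, about 0.1 while the hump rides over the stud, below 0.03 when it hugs the stud. Sliding it over takes a push of about 8 to 20 N along the legs; squeezing the legs together does not move it.
- press: Bench press for drawer boxes, fixed. Origin: on the bench top under the stud's axis; +x to its air cylinder, +y to its back fence, z up. Base board 18 mm thick, x = -255 to 255, y = -70 to 105 mm. In front of the stud (-y) nothing is higher than 52 mm from x = -60 to 84 mm. The blue fence (y = 92 mm, 150 mm high) blocks the rear.
- stud_hole (a point): centre of the 13 mm cross hole in the upright 30 mm steel stud, 112 mm above the bench; the hole runs along the press's y. The stud's top, 136 mm above the bench, is chamfered 4.5 mm.
- jaw (a point): top edge of the press's blue jaw, facing the stud, 130 mm above the bench at x = -85 mm in its frame (gussets below 84 mm to x = -61 mm); beyond it (-x) a drawer box, 123 mm high, and a stop 130 mm high, to x = -248 mm
- cylinder (a point): top of the near end cap of the press's air cylinder, 91 mm above the bench, x = 85 to 109 mm in its frame, with a blue hose fitting to 111 mm; the cylinder runs on to x = 252 mm
- caddy: Green caddy board, fixed. Origin: on the bench top under the axis of the parking rod (10 mm thick); +x away from its plywood back board, z up. The board is 12 mm thick, x = -58 to 132, y = -120 to 60 mm. The back board, 100 mm high, has its face at x = -46 mm, close behind bow and collar. Washers (50 mm) on a second rod, 83 mm high, at (-5, -92) mm.
- rod_top (a point): upper, free end of the parking rod, 98 mm above the bench
- glue: glue bottle, 60 mm diameter, 170 mm tall, origin at the centre of its underside; leave alone
- tape: yellow tape measure, 72 x 36 x 66 mm, origin at the centre of its underside; leave alone
- sander: cork sanding block, 86 x 63 x 34 mm, origin at the centre of its underside; leave alone
- pot: red pencil pot, 72 mm diameter, 90 mm tall with pencils to 175 mm, origin at the centre of its underside; leave alone
- staples: open cardboard box of staples, 110 x 75 x 45 mm, origin at the centre of its underside; leave alone
- offcut: wooden offcut, 120 x 35 x 18 mm, long along its x, origin at the centre of its underside; leave alone
There are look-alikes about, which are no part of the job. What is shaped like the clip but pink or white is not meant.

How it is judged (in metres and radians):
On the way, in this order (a step that is already met when the one before it is completed fails the run):
1. the collar is off the parking rod: more than 60 mm from it (horizontal distance between collar and rod_top above 0.06 m), for 0.2 s.
2. the collar is fully down on the stud (distance between collar and collar_seat below 0.006 m and angle between collar's own z axis and vertical below 0.1 rad), for 0.2 s.
At the end, for the whole second after the job is handed in: Collar fully down on the stud (underside centre within 6 mm of collar_seat, upright within 0.1 rad); clip home above it: clip_seat within 6 mm of stud_hole, legs within 0.2 rad of the hole's axis, sprung leg closed on the stud again (joint below 0.045 rad); clip at rest (all of step 2 and distance between clip_seat and stud_hole below 0.006 m and angle between the x axis of clip and the y axis of press, either way round below 0.2 rad and value of joint clip_spring below 0.045 rad and linear speed of clip below 0.02 m/s); the robot touches nothing.
It fails at once if a bystander is shoved by more than 30 mm or toppled (distance of any of glue, tape, sander, pot, staples, offcut from where it was at the start of the episode above 0.03 m or angle between any of glue, tape, sander, pot, staples, offcut's own z axis and vertical above 0.6 rad).
It also fails if it takes over 69 s, if anything falls off the work surface, if the arm or the gripper's body presses on something with over 40 N, if the wrist force passes 120 N, or if a joint passes its speed limit or range.

## Robot

A 7-joint arm with a two-finger parallel gripper is mounted at the origin on the work surface. World frame = base frame: x ahead of the robot, y to its left, z up, the work surface at z = 0. Lengths are in mm, angles in rad, forces in N, time in s.
With the tool pointing down it reaches from about 400 to 925 mm from the base axis. Payload 5.6 kg.
Tool frame: the origin (TCP) lies midway between the tips of the shut fingers; the grasp point (between the pads) lies 19 mm behind it; z points along the fingers, y is the line along which they close (so a half turn about z gives the same grasp; the last joint's range is limited). The gripper opens to 85 mm and grips with 20 to 120 N. Pads are 22 mm wide; open, the fingers measure 114 mm over their backs; the gripper's body (76 mm by 85 mm) begins 54 mm behind the grasp point. The pads swing forward as they close: fully open they stand 13 mm farther back than shut.
Start: joints at [-1.167, 0.468, -0.012, 1.603, 0.006, 1.071, -0.056], TCP at [280.893, 586.181, 231.29] pointing down, gripper open.
Joint ranges: [-2.53, 2.53], [-0.31, 2.02], [-1.57, 1.55], [0.28, 2.44], [-1.29, 4.43], [0.15, 1.84], [-2.92, 2.92]. Speed limits (rad/s): [2.57, 2.57, 3.14, 3.14, 3.14, 3.14, 3.14].

## Interface

Orientations are given as a unit quaternion [w, x, y, z].
In Python, from station import manip, eyes, order gives the robot as it stands.
- The arm moves only by the tool send_rows, never from a script. Its argument "motion" is a list of rows, each a list of 4 numbers: the shift along the tool's x, y, z in mm, then the turn about the tool's z in degrees. A call has 1 to 12 rows; each row is the pose to reach, as a shift and turn from the pose commanded when the call began, along the tool's axes at that moment; what a row does not reach only later rows make up. A row lasts 1/8 s, in which the tool goes at most 62.5 mm and 10.7 degrees, less where a joint would pass 70% of its speed; a pose out of reach is approached as far as the arm can. A call with a gripper value outside its range is refused whole. "claw" is the finger opening in mm, from 0 to 85.4, set as the call begins (left out, the last holds). The fingers move at their own pace and stop on an object; the grip force is fixed at half the most. Time passes only in rows, so rows that repeat a pose let the fingers close. It gives the time, the measured TCP pose, the force, the opening and the grip force at its end, in the units of the state.
- manip.get_obs(): the state, without advancing time (a new reading comes with each control period).
- eyes.capture(name): name is "scene" or "top"; returns the picture (384x512x3 uint8, blue, green, red); there is no depth.
- eyes.camera_model(name): a dict with "camera_matrix" (3x3 intrinsics, pixels), "extrinsics" (4x4, takes a point from camera to world coordinates). Camera axes: x right, y up, looking along -z (the intrinsics and any distortion apply to the point x, -y, -z); pixel columns grow to the right and rows downward; lengths in mm; the calibration is good to about 2 mm. A picture is of the moment at which its call begins. camera_model takes no time and is no camera call.
- order.hand_in(): hands the job in; it is judged then, once.
Trained networks look in the newest picture that a camera, given by its name, has taken for a name from the list of things; names that differ only in an ending like _2 or _b are one class to them, and where a whole thing is asked for, a point or a joint stands for the part that bears it (a point fixed in the world has none). Each returns a list of dicts, best first, with "confidence" (0 to 1); they miss things now and then, are a little off and sometimes report something else, mostly with a low value. They report only what shows in the picture. A call takes as long as a camera call. They do not tell look-alikes from the thing itself.
- eyes.search_frame(camera, thing): "position" ([x, y, z] in mm, in the coordinates of the camera as it stood for that picture, good to about 4 mm: the middle of the surface that is visible of it).
The state is a dict: "clock": time; "joint_pos": joint angles; "dq": joint speeds; "joint_efforts": joint torques, N m; "position": TCP position; "ee_rot": TCP orientation; "contact_force": force on the tool from outside, world axes, zero at the start; "moment": the same for the moment, N m; "opening": opening from 0.0 (shut) to 1.0 (fully open); "grip_force": force on a finger pad.
Only numpy, scipy, OpenCV 4.12 (cv2) and the standard library are available. Lean on these libraries where they do the work, as an engineer would, in place of code of your own. Each camera call takes 0.05 s, during which the arm holds its last target. There are 200 camera calls.

## Working session

There is one attempt and no reset: what is moved stays moved. The work goes in short steps, Python scripts to look and compute and a tool call to move; the robot and the scene stay as the last step left them, time stands still between calls to the robot, and variables do not carry over. Pictures are saved under pics/ and viewed, at most 10 in all, crops included, and the job is handed in when it is done.

Besides the shell and the picture viewer there is one more tool, called after "Call:" as name(argument=value, ...) on one line, values as JSON. send_rows: Moves the arm, as the interface text tells. Its arguments: {"type":"object","properties":{"motion":{"type":"array"},"claw":{"type":"number"}},"required":["motion"]}

```bash
mkdir -p pics; ls; cat > h.py <<'E'
import numpy as np,cv2
from station import manip,eyes,order
def cm(n):
    m=eyes.camera_model(n);return np.array(m["camera_matrix"]),np.array(m["extrinsics"]),m
def proj(n,P):
    K,E,_=cm(n);p=np.linalg.inv(E)@np.append(P,1.);q=K@np.array([p[0],-p[1],-p[2]]);return q[:2]/q[2]
def back(n,uv,z):
    K,E,_=cm(n);d=np.linalg.inv(K)@np.array([uv[0],uv[1],1.]);d=E[:3,:3]@np.array([d[0],-d[1],-d[2]]);o=E[:3,3]
    return o+d*(z-o[2])/d[2]
def find(n,t):
    _,E,_=cm(n)
    return [(round(r["confidence"],2),(E@np.append(r["position"],1.))[:3].round(0)) for r in eyes.search_frame(n,t)]
E
python3 - <<'E'
from h import *
for n in("scene","top"):
    cv2.imwrite(f"pics/{n}0.png",eyes.capture(n)); K,E,m=cm(n);print(n,m.keys(),K.round(1).tolist(),E.round(3).tolist())
for t in("collar","clip","press","caddy","glue","tape","sander","pot","staples","offcut"):
    for n in("top","scene"):
        print(t,n,[(c,p.tolist(),proj(n,p).round().tolist()) for c,p in find(n,t)])
o=manip.get_obs();print(o)
E
```

```text
pics
scene dict_keys(['camera_matrix', 'extrinsics']) [[485.8, 0.0, 260.1], [0.0, 485.8, 184.7], [0.0, 0.0, 1.0]] [[0.664, -0.641, 0.385, 1017.573], [0.748, 0.56, -0.357, -505.289], [0.013, 0.525, 0.851, 1191.333], [0.0, 0.0, 0.0, 1.0]]
top dict_keys(['camera_matrix', 'extrinsics']) [[393.8, 0.0, 249.3], [0.0, 393.8, 188.4], [0.0, 0.0, 1.0]] [[0.004, 0.999, -0.051, 457.101], [-1.0, 0.004, -0.018, -69.358], [-0.018, 0.051, 0.999, 1342.327], [0.0, 0.0, 0.0, 1.0]]
collar top [(0.58, [510.0, -318.0, 54.0], [333.0, 193.0])]
collar scene [(0.62, [517.0, -325.0, 64.0], [175.0, 252.0])]
clip top [(0.73, [543.0, 265.0, 49.0], [155.0, 182.0]), (0.63, [522.0, -267.0, 18.0], [315.0, 189.0]), (0.49, [268.0, -393.0, 9.0], [353.0, 266.0]), (0.46, [326.0, 125.0, 5.0], [199.0, 247.0])]
clip scene [(0.62, [326.0, 124.0, 6.0], [259.0, 128.0]), (0.61, [573.0, -311.0, 14.0], [195.0, 272.0]), (0.57, [525.0, -256.0, 15.0], [201.0, 246.0]), (0.52, [274.0, -390.0, 7.0], [106.0, 214.0]), (0.26, [569.0, 260.0, 65.0], [350.0, 141.0])]
press top [(0.75, [547.0, 265.0, 50.0], [155.0, 181.0])]
press scene [(0.55, 
[... 922 characters left out ...]
int_pos': array([-1.16701415,  0.46748972, -0.01161211,  1.60268084,  0.00600922,
        1.07142135, -0.05629856]), 'dq': array([ 0.00097656,  0.00192689,  0.00051406, -0.00072864,  0.00115233,
        0.00065911,  0.00010441]), 'joint_efforts': array([ 1.77327904e-03, -5.32257807e+01,  2.15885503e-02, -2.51626378e+01,
        1.14437417e-02,  1.21004428e-03,  1.54867291e-05]), 'position': array([280.88149431, 586.1906182 , 231.30498744]), 'ee_rot': array([2.39503435e-05, 2.21564430e-01, 9.75145734e-01, 1.38727350e-05]), 'contact_force': array([-0.14851277, -0.65585932, -0.5378384 ]), 'moment': array([-0.00015745,  0.03181833,  0.02527475]), 'grip_force': 0.0, 'opening': 1.0037275844451001}
```

```bash
python3 - <<'E'
import cv2
a=cv2.imread("pics/scene0.png");b=cv2.imread("pics/top0.png")
cv2.imwrite("pics/s1.png",cv2.resize(a,(800,600),interpolation=cv2.INTER_CUBIC));cv2.imwrite("pics/t1.png",cv2.resize(b,(800,600),interpolation=cv2.INTER_CUBIC))
E
```

```text
(no output)
```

View pics/s1.png

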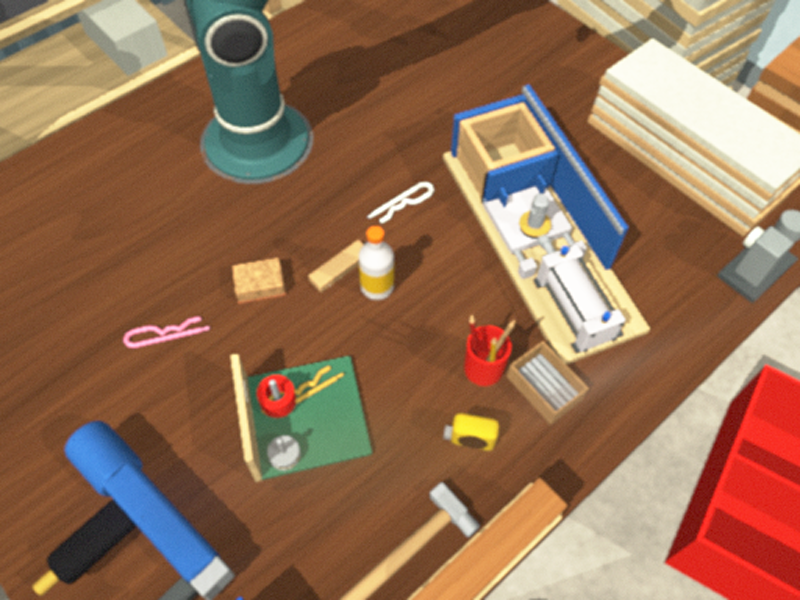

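View pics/t1.png

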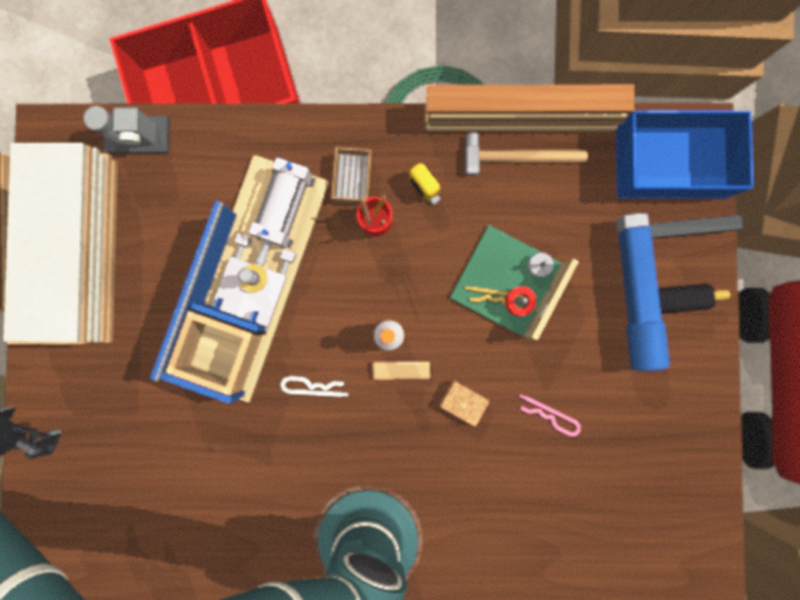

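Candidates for the clip (512x384 top image): white hairpin (201,247) and pink hairpin (352,266) are look-alikes. The yellow one on the green caddy (312,190), lying under the red collar (333,193), fits the description. The other red items are the pot (240,138) and the bin, neither of which is the collar. Next is a close crop to check this.

```bash
python3 - <<'E'
import cv2,numpy as np
a=cv2.imread("pics/scene0.png");b=cv2.imread("pics/top0.png")
def crop(im,x,y,w,h,k):
    c=cv2.resize(im[y:y+h,x:x+w],(w*k,h*k),interpolation=cv2.INTER_CUBIC)
    for i in range(0,w,10): cv2.line(c,(i*k,0),(i*k,6 if i%50 else 12),(255,255,255),1); cv2.putText(c,str(x+i),(i*k,18),0,.3,(255,255,255),1)
    for i in range(0,h,10): cv2.line(c,(0,i*k),(6,i*k),(255,255,255),1); cv2.putText(c,str(y+i),(8,i*k+4),0,.3,(255,255,255),1)
    return c
cv2.imwrite("pics/caddy.png",np.hstack([crop(b,285,140,88,80,4)*1,crop(a,145,222,98,80,4)]))
cv2.imwrite("pics/press.png",np.hstack([crop(b,120,130,66,100,6)[:600],crop(a,300,85,66,100,6)]))
E
```

```text
(no output)
```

View pics/caddy.png

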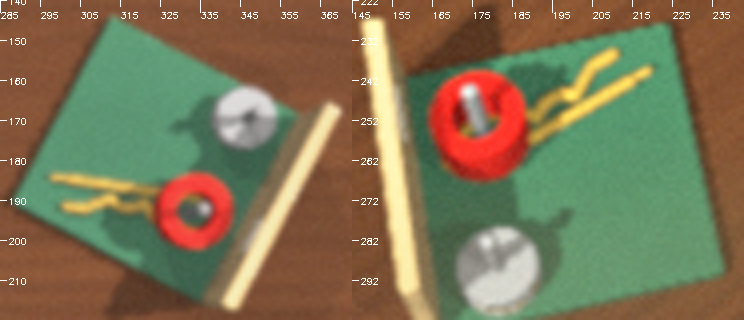

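View pics/press.png

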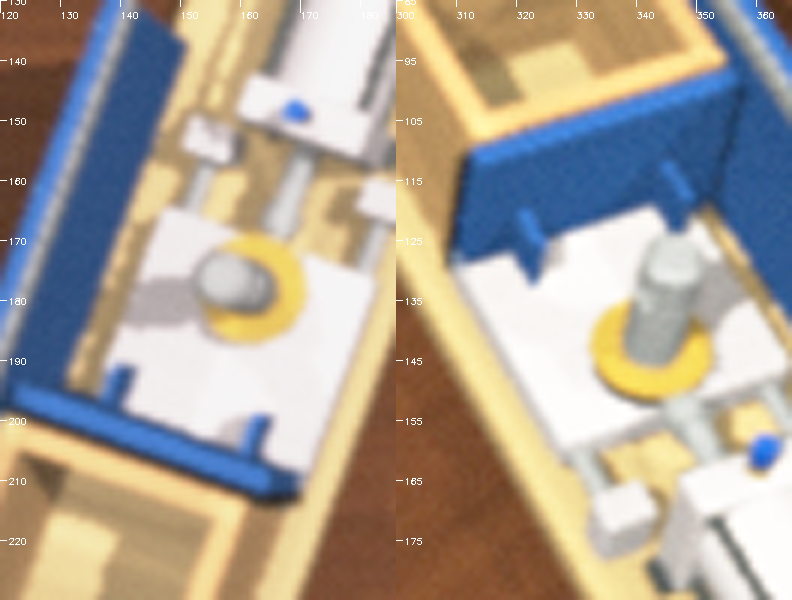

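The crop confirms the yellow clip under the red collar. In the top image the straight leg's tip is at (297.5,184) and the sprung leg's end at (301,192). The stud top is at about (157.5,176) in the top view and (346.7,127.5) in the scene view. Next I'll triangulate these and fit the yaw angles.

```bash
python3 - <<'E'
from h import *
from scipy.optimize import least_squares
def show(l,pt,ps,z): print(l,back("top",pt,z)[:2].round(1),back("scene",ps,z)[:2].round(1))
b=cv2.imread("pics/top0.png");a=cv2.imread("pics/scene0.png")
show("rodtop",(336.2,192),(174.5,245),98)
show("clip tip",(297.5,184.2),(220,239.5),16); show("sprung end",(300.7,191.7),(210.7,235.2),16)
show("stud top",(157.7,176.2),(346.7,127.5),136); show("washer",(162.2,178.2),(342.7,143.3),64.5)
# colour masks
def ctr(im,c,r,f):
    h=cv2.cvtColor(im,cv2.COLOR_BGR2HSV);m=f(h[...,0].astype(int),h[...,1],h[...,2]).astype(np.uint8)
    k=np.zeros_like(m);cv2.circle(k,c,r,1,-1);return m*k
red=lambda h,s,v:((h<8)|(h>172))&(s>170)&(v>120)
m=ctr(b,(333,193),14,red);c=max(cv2.findContours(m,0,2)[0],key=cv2.contourArea);e=cv2.fitEllipse(c);print("collar top ell",e,back("top",e[0],60).round(1),back("top",e[0],50).round(1))
grn=lambda h,s,v:(h>55)&(h<90)&(s>80)
for n,im,c in(("top",b,(325,180)),("scene",a,(195,265))):
    m=ctr(im,c,60,grn);q=max(cv2.findContours(cv2.morphologyEx(m,3,np.ones((5,5))),0,2)[0],key=cv2.contourArea)
    p=cv2.approxPolyDP(cv2.convexHull(q),3,True)[:,0];print(n,[(x.tolist(),back(n,x,12)[:2].round(0).tolist()) for x in p])
# press edges
for nm,n,p,q,z in(("board front top",'top',(328,180),(245,402),18),("board front",'scene',(445,155),(570,357),18),("fence top",'top',(218,204),(153,378),150),("fence",'scene',(524,90),(624,234),150),
  ("jaw",'top',(187,311),(264,331),130)):
    P=back(n,np.array(p)*.64,z);Q=back(n,np.array(q)*.64,z);d=(P-Q);print(nm,P[:2].round(),Q[:2].round(),np.degrees(np.arctan2(d[1],d[0])).round(1))
E
```

```text
rodtop [ 510.2 -320.8] [ 515.1 -319.8]
clip tip [ 539.4 -207.7] [ 544.  -205.9]
sprung end [ 514.2 -218.4] [ 517.9 -216.6]
stud top [555.3 235.2] [559.1 240.7]
washer [554.6 238.4] [560.  240.1]
collar top ell ((332.8819885253906, 192.3860321044922), (17.162839889526367, 18.453649520874023), 73.44449615478516) [ 510.5 -317.7   60. ] [ 510.9 -319.7   50. ]
top [([313, 145], [673.0, -261.0]), ([357, 168], [595.0, -409.0]), ([334, 213], [443.0, -330.0]), ([289, 190], [520.0, -179.0])]
scene [([223, 229], [524.0, -179.0]), ([236, 289], [675.0, -261.0]), ([188, 300], [618.0, -369.0]), ([165, 277], [532.0, -376.0]), ([159, 242], [442.0, -331.0])]
board front top [774.  90.] [292. 264.] -19.8
board front [300. 259.] [777. 108.] 162.4
fence top [694. 290.] [354. 410.] -19.5
fence [360. 401.] [708. 282.] 161.1
jaw [484. 354.] [446. 200.] 75.8
```

```bash
cat >> h.py <<'E'
from scipy.spatial.transform import Rotation as Ro
def tool():
    o=manip.get_obs();q=o["ee_rot"];R=Ro.from_quat([q[1],q[2],q[3],q[0]]).as_matrix()
    return o,R,np.degrees(np.arctan2(R[1,1],R[0,1]))
def rel(*T):
    o,R,yw=tool();print("t",round(o["clock"],2),"tcp",np.round(o["position"],1),"yaw",yw.round(2),"tilt",R[:,2].round(3),"F",o["contact_force"].round(1),"M",o["moment"].round(2),"op",round(o["opening"]*85.4,1))
    for x,y,z,w in T:
        d=R.T@(np.array([x,y,z])-o["position"]);turn=-((w-yw+90)%180-90);print("->",(x,y,z,w),d.round(1),"turn",turn.round(2))
E
python3 - <<'E'
from h import *
rel((513,-320,215,-28.3),(513,-320,125,-28.3))
E
```

```text
t 1.1 tcp [280.9 586.2 231.3] yaw 64.4 tilt [ 0.  0. -1.] F [-0.1 -0.7 -0.5] M [-0.    0.03  0.03] op 85.7
-> (513, -320, 215, -28.3) [-600.9 -716.9   16.3] turn -87.3
-> (513, -320, 125, -28.3) [-600.9 -716.9  106.3] turn -87.3
```

Call:
send_rows(motion=[[-601,-717,10,92.7],[-601,-717,10,92.7],[-601,-717,10,92.7],[-601,-717,10,92.7],[-601,-717,10,92.7],[-601,-717,10,92.7],[-601,-717,10,92.7],[-601,-717,10,92.7],[-601,-717,10,92.7],[-601,-717,10,92.7],[-601,-717,10,92.7],[-601,-717,10,92.7]], claw=85)

```text
clock: 2.6
position: [467.6, -142.0, 223.8]
ee_rot: [0.0, 0.858, 0.513, 0.001]
contact_force: [1.4, 1.0, -0.3]
opening: 0.995
grip_force: 0.0
```

```bash
python3 - <<'E'
from h import *
rel((512.7,-320.3,130,-28.3),(512.7,-320.3,33,-28.3))
E
```

```text
t 2.6 tcp [ 467.6 -142.   223.8] yaw -28.26 tilt [ 0.002  0.001 -1.   ] F [ 1.4  1.  -0.3] M [ 0.01 -0.08  0.03] op 84.9
-> (512.7, -320.3, 130, -28.3) [-135.8  124.1   93.8] turn 0.04
-> (512.7, -320.3, 33, -28.3) [-135.9  123.9  190.8] turn 0.04
```

Call:
send_rows(motion=[[-136,124,40,0],[-136,124,60,0],[-136,124,80,0],[-136,124,94,0],[-136,124,94,0]])

```text
clock: 3.22
position: [510.2, -319.5, 127.5]
ee_rot: [-0.001, 0.859, 0.512, -0.001]
contact_force: [-0.4, 1.0, 0.2]
opening: 0.996
grip_force: 0.0
```

```bash
python3 - <<'E'
from h import *
rel((512.7,-320.3,33,-28.3))
print([(t,n,find(n,t)) for n in("top","scene") for t in("collar",) if eyes.capture(n) is not None])
b=eyes.capture("top");a=eyes.capture("scene")
f=lambda im,x,y:cv2.resize(im[y:y+96,x:x+96],(384,384),interpolation=cv2.INTER_CUBIC)
cv2.imwrite("pics/g1.png",np.hstack([f(b,290,140),f(a,135,205)]))
E
```

```text
t 3.23 tcp [ 510.2 -319.5  127.5] yaw -28.42 tilt [-0.004  0.001 -1.   ] F [-0.4  1.   0.2] M [ 0.04 -0.01  0.03] op 85.1
-> (512.7, -320.3, 33, -28.3) [ 0.6  3.  94.5] turn -0.12
[('collar', 'top', []), ('collar', 'scene', [(0.59, array([ 526., -320.,   61.]))])]
```

View pics/g1.png

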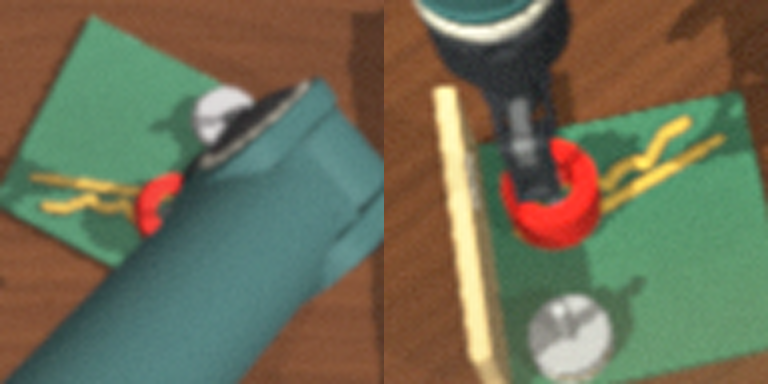

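The gripper is above the collar, with the near fingertip at about (270,252) in the scene image. The collar and rod are clear between the fingers, so I'll go down.

Call:
send_rows(motion=[[0.6,3,25,0],[0.6,3,50,0],[0.6,3,75,0],[0.6,3,93,0],[0.6,3,93,0]])

```text
clock: 4.15
position: [514.3, -319.0, 35.6]
ee_rot: [-0.001, 0.858, 0.513, -0.0]
contact_force: [0.1, 0.1, 0.4]
opening: 0.999
grip_force: 0.0
```

Call:
send_rows(motion=[[0,0,0,0],[0,0,0,0],[0,0,0,0],[0,0,0,0],[0,0,0,0]], claw=45)

```text
clock: 4.78
position: [515.3, -320.2, 38.1]
ee_rot: [0.001, 0.859, 0.513, 0.001]
contact_force: [-2.0, 1.3, 5.0]
opening: 0.683
grip_force: 62.8
```

```bash
python3 - <<'E'
from h import *
rel((512.7,-320.3,150,-28.3))
E
```

```text
t 4.78 tcp [ 515.3 -320.2   38.1] yaw -28.31 tilt [ 0.002 -0.    -1.   ] F [-2.   1.3  5. ] M [ 0.25  0.33 -0.06] op 58.3
-> (512.7, -320.3, 150, -28.3) [  -1.2   -2.  -111.9] turn -0.01
```

Call:
send_rows(motion=[[0,0,-20,0],[0,0,-60,0],[0,0,-110,0],[0,0,-145,0],[0,0,-145,0]])

```text
clock: 5.4
position: [516.3, -321.2, 185.8]
ee_rot: [0.003, 0.859, 0.513, 0.002]
contact_force: [0.4, 0.3, -1.5]
opening: 0.683
grip_force: 64.5
```

```bash
python3 - <<'E'
from h import *
rel((557.3,238.5,185,-19))
E
```

```text
t 5.4 tcp [ 516.3 -321.2  185.8] yaw -28.32 tilt [ 0.007 -0.003 -1.   ] F [ 0.4  0.3 -1.5] M [-0.01  0.02  0.05] op 58.3
-> (557.3, 238.5, 185, -19) [ 5.121e+02 -2.295e+02 -5.000e-01] turn -9.32
```

Call:
send_rows(motion=[[512,-230,0,-9.3],[512,-230,0,-9.3],[512,-230,0,-9.3],[512,-230,0,-9.3],[512,-230,0,-9.3],[512,-230,0,-9.3],[512,-230,0,-9.3],[512,-230,0,-9.3],[512,-230,0,-9.3],[512,-230,0,-9.3],[512,-230,0,-9.3],[512,-230,0,-9.3]])

```text
clock: 6.9
position: [555.0, 238.0, 181.3]
ee_rot: [0.0, 0.815, 0.58, -0.0]
contact_force: [-0.1, -0.3, -0.3]
opening: 0.682
grip_force: 64.5
```

```bash
python3 - <<'E'
from h import *
rel((557.3,238.5,160,-19))
b=eyes.capture("top");a=eyes.capture("scene")
f=lambda im,x,y:cv2.resize(im[y:y+96,x:x+96],(384,384),interpolation=cv2.INTER_CUBIC)
cv2.imwrite("pics/g2.png",np.hstack([f(b,110,130),f(a,295,75)]))
# collar bottom-edge prediction & red ellipse in scene
h=cv2.cvtColor(a,cv2.COLOR_BGR2HSV);m=(((h[...,0]<8)|(h[...,0]>172))&(h[...,1]>150)&(h[...,2]>90)).astype(np.uint8);m[:60]=0;m[190:]=0;m[:,:290]=0;m[:,400:]=0
ys,xs=np.nonzero(m);print(xs.min(),xs.max(),ys.min(),ys.max(),xs.mean(),ys.mean())
print(proj("scene",(557.3,238.5,187)),proj("scene",(557.3,238.5,136)))
E
```

```text
t 6.9 tcp [555.  238.  181.3] yaw -19.17 tilt [-0.    -0.001 -1.   ] F [-0.1 -0.3 -0.3] M [-0.05 -0.02 -0.02] op 58.2
-> (557.3, 238.5, 160, -19) [ 1.3  2.  21.3] turn -0.17
336 359 102 128 345.0537634408602 115.01881720430107
[348.81284707 115.59642456] [345.69104666 127.52915274]
```

View pics/g2.png

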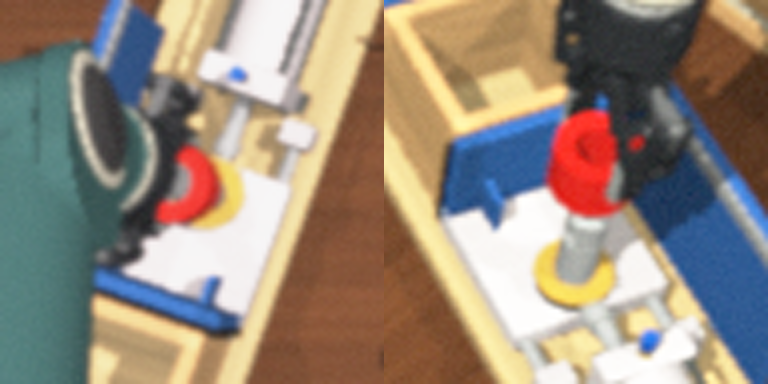

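The collar hangs over the stud. In the scene image its silhouette spans u=336 to about 359 and v=102 to 128, with the stud below it. I'll measure the offset of the collar's axis from the stud in each camera.

```bash
python3 - <<'E'
from h import *
from scipy.optimize import least_squares
b=eyes.capture("top");a=eyes.capture("scene")
th=np.linspace(0,2*np.pi,72)
def sil(n,x,y,z0):
    return np.array([proj(n,(x+30*np.cos(t),y+30*np.sin(t),z)) for t in th for z in(z0,z0+40)])
zb=np.mean([manip.get_obs()["position"][2]])-18;print("zb",zb)
def red(im,x0,x1,y0,y1):
    h=cv2.cvtColor(im,cv2.COLOR_BGR2HSV);m=(((h[...,0]<8)|(h[...,0]>172))&(h[...,1]>140)&(h[...,2]>80))
    k=np.zeros(m.shape,bool);k[y0:y1,x0:x1]=m[y0:y1,x0:x1];ys,xs=np.nonzero(k);return xs,ys
# scene: left, top, bottom extents ; top: right, bottom extents
xs,ys=red(a,290,365,90,140);sm=(xs.min()-.5,ys.min()-.5,ys.max()+.5)
xt,yt=red(b,140,175,150,195);tm=(xt.max()+.5,yt.max()+.5)
print(sm,tm)
for z0 in(zb-4,zb,zb+4):
    r=least_squares(lambda p:(lambda S:[S[:,0].min()-sm[0],S[:,1].max()-sm[2],S[:,1].min()-sm[1]])(sil("scene",p[0],p[1],z0)),(556,238))
    q=least_squares(lambda p:(lambda S:[S[:,0].max()-tm[0],S[:,1].max()-tm[1]])(sil("top",p[0],p[1],z0)),(556,238))
    print(z0,"scene",r.x.round(1),r.fun.round(2),"top",q.x.round(1))
print("stud scene 559.5,240.4  top 555.0,236.8"); rel()
E
```

```text
zb 163.45678729616012
(np.float64(335.5), np.float64(101.5), np.float64(128.5)) (np.float64(164.5), np.float64(185.5))Traceback (most recent call last):
  File "<stdin>", line 17, in <module>
    return func(*args, **kwargs)
    result = trf(vector_fun.fun, vector_fun.jac, x0, f0, J0, lb, ub, ftol, xtol,
                 gtol, max_nfev, x_scale, loss_function, tr_solver,
                 tr_options.copy(), verbose, callback=callback_wrapped)
    return trf_no_bounds(
        fun, jac, x0, f0, J0, ftol, xtol, gtol, max_nfev, x_scale,
        loss_function, tr_solver, tr_options, verbose, callback=callback)
    J = jac(x)
    self._update_jac()
    ~~~~~~~~~~~~~~~~^^
    self.J = self.jac_wrapped(xp_copy(self.x), f0=self.f)
             ~~~~~~~~~~~~~~~~^^^^^^^^^^^^^^^^^^^^^^^^^^^^
    J, dct = approx_derivative(
             ~~~~~~~~~~~~~~~~~^
        self.fun,
        ^^^^^^^^^
    ...<2 lines>...
        **self.finite_diff_options,
        ^^^^^^^^^^^^^^^^^^^^^^^^^^^
    )
    ^
    J, _nfev = _dense_difference(fun_wrapped, x0, f0, h,
               ~~~~~~~~~~~~~~~~~^^^^^^^^^^^^^^^^^
[... 256 characters left out ...]
   ^^^^^^^
    f = np.atleast_1d(self.fun(x, *self.args, **self.kwargs))
                      ~~~~~~~~^^^^^^^^^^^^^^^^^^^^^^^^^^^^^^
    return np.atleast_1d(self.fun(x))
                         ~~~~~~~~^^^
    return self.f(x, *self.args, **self.kwargs)
           ~~~~~~^^^^^^^^^^^^^^^^^^^^^^^^^^^^^^
  File "<stdin>", line 17, in <lambda>
  File "<stdin>", line 6, in sil
  File "h.py", line 6, in proj
    K,E,_=cm(n);p=np.linalg.inv(E)@np.append(P,1.);q=K@np.array([p[0],-p[1],-p[2]]);return q[:2]/q[2]
          ~~^^^
  File "h.py", line 4, in cm
    m=eyes.camera_model(n);return np.array(m["camera_matrix"]),np.array(m["extrinsics"]),m
ValueError: time passes only in moves, steps and waits
```

```bash
sed -i 's/^def cm(n):/import functools\n@functools.cache\ndef cm(n):/' h.py; cat > c.py <<'E'
from h import *
from scipy.optimize import least_squares
b=eyes.capture("top");a=eyes.capture("scene")
th=np.linspace(0,2*np.pi,72)
def sil(n,x,y,z0):
    return np.array([proj(n,(x+30*np.cos(t),y+30*np.sin(t),z)) for t in th for z in(z0,z0+40)])
sm=(335.5,101.5,128.5);tm=(164.5,185.5);zb=163.4
for z0 in(zb-3,zb,zb+3):
    r=least_squares(lambda p:(lambda S:[S[:,0].min()-sm[0],S[:,1].max()-sm[2],S[:,1].min()-sm[1]])(sil("scene",p[0],p[1],z0)),(556,238),diff_step=1e-3)
    q=least_squares(lambda p:(lambda S:[S[:,0].max()-tm[0],S[:,1].max()-tm[1]])(sil("top",p[0],p[1],z0)),(556,238),diff_step=1e-3)
    print(z0,"scene",r.x.round(1),r.fun.round(2),"top",q.x.round(1))
print("stud scene 559.5,240.4  top 555.0,236.8"); rel()
E
python3 c.py
```

```text
160.4 scene [551.  242.7] [-0.   -0.04  0.04] top [555.1 238.4]
163.4 scene [552.5 240.6] [-0. -0.  0.] top [554.9 237.7]
166.4 scene [553.9 238.4] [ 0.    0.04 -0.04] top [554.7 237. ]
stud scene 559.5,240.4  top 555.0,236.8
t 7.2 tcp [555.  239.5 181.4] yaw -19.06 tilt [ 0.  0. -1.] F [-0.9 -0.8 -1.8] M [-0.03 -0.02 -0.02] op 58.6
```

Call:
send_rows(motion=[[0.5,2.2,5,0],[0.5,2.2,15,0],[0.5,2.2,23,0],[0.5,2.2,25,0],[0.5,2.2,27,0],[0.5,2.2,29,0],[0.5,2.2,31,0],[0.5,2.2,31,0]])

```text
clock: 8.2
position: [557.1, 239.9, 150.2]
ee_rot: [-0.0, 0.814, 0.581, 0.0]
contact_force: [0.9, 0.1, -0.2]
opening: 0.681
grip_force: 64.5
```

```bash
python3 -c "
from h import *
rel()"
```

```text
t 8.2 tcp [557.1 239.9 150.2] yaw -19.0 tilt [-0.  0. -1.] F [ 0.9  0.1 -0.2] M [ 0.   -0.01  0.06] op 58.1
```

Call:
send_rows(motion=[[0,0,1.5,0],[0,0,3,0],[0,0,4.5,0],[0,0,6,0],[0,0,7.5,0]])

```text
clock: 8.82
position: [557.3, 240.2, 142.9]
ee_rot: [-0.0, 0.814, 0.581, 0.0]
contact_force: [1.2, 2.0, 0.8]
opening: 0.686
grip_force: 64.6
```

```bash
python3 -c "
from h import *
rel()"
```

```text
t 8.82 tcp [557.3 240.2 142.9] yaw -18.99 tilt [ 0.001  0.001 -1.   ] F [1.2 2.  0.8] M [ 0.42 -0.13  0.  ] op 58.6
```

Call:
send_rows(motion=[[1,0.3,1,0],[1,0.3,3,0],[1,0.3,5,0],[1,0.3,7,0]])

```text
clock: 9.32
position: [557.6, 240.6, 135.6]
ee_rot: [0.0, 0.814, 0.581, -0.0]
contact_force: [0.1, 0.7, -0.3]
opening: 0.681
grip_force: 64.6
```

```bash
python3 -c "
from h import *
rel()"
```

```text
t 9.32 tcp [557.6 240.6 135.6] yaw -19.01 tilt [-0. -0. -1.] F [ 0.1  0.7 -0.3] M [ 0.29 -0.05 -0.04] op 58.1
```

Call:
send_rows(motion=[[0.5,0,5,0],[0.5,0,12,0],[0.5,0,20,0],[0.5,0,28,0],[0.5,0,36,0],[0.5,0,42,0],[0.5,0,46,0],[0.5,0,48,0]])

```text
clock: 10.32
position: [557.9, 241.1, 87.6]
ee_rot: [0.0, 0.814, 0.581, -0.0]
contact_force: [-1.0, -0.5, -1.3]
opening: 0.688
grip_force: 64.5
```

```bash
python3 -c "
from h import *
rel()"
```

```text
t 10.32 tcp [557.9 241.1  87.6] yaw -19.01 tilt [-0. -0. -1.] F [-1.  -0.5 -1.3] M [ 0.02 -0.02 -0.06] op 58.8
```

Almost down. I'll creep the last few millimetres until it seats.

Call:
send_rows(motion=[[0,0,1.5,0],[0,0,3,0],[0,0,4.5,0],[0,0,5.5,0],[0,0,6.5,0]])

```text
clock: 10.95
position: [557.9, 241.3, 82.7]
ee_rot: [-0.0, 0.814, 0.581, 0.0]
contact_force: [-5.8, -1.5, 15.4]
opening: 0.686
grip_force: 66.1
```

```bash
python3 -c "
from h import *
rel()"
```

```text
t 10.95 tcp [557.9 241.3  82.7] yaw -19.0 tilt [-0.     0.001 -1.   ] F [-5.8 -1.5 15.4] M [-0.46  1.12  0.07] op 58.6
```

Call:
send_rows(motion=[[0,0,-4,0],[0,0,-4,0],[0,0,-4,0]], claw=85)

```text
clock: 11.32
position: [557.8, 241.2, 85.2]
ee_rot: [0.0, 0.814, 0.581, -0.0]
contact_force: [1.0, 0.4, -0.5]
opening: 0.996
grip_force: 0.0
```

Call:
send_rows(motion=[[0,-1,-6,0],[0,-1,-16,0],[0,-1,-25,0],[0,-1,-25,0]])

```text
clock: 11.82
position: [557.6, 241.8, 111.5]
ee_rot: [0.0, 0.814, 0.581, 0.001]
contact_force: [-0.2, 0.4, 0.7]
opening: 0.997
grip_force: 0.0
```

Call:
send_rows(motion=[[0,0,0,0],[0,0,0,0],[0,0,0,0],[0,0,0,0],[0,0,0,0],[0,0,0,0],[0,0,0,0]], claw=24)

```text
clock: 12.7
position: [557.1, 241.3, 110.3]
ee_rot: [0.0, 0.814, 0.581, 0.0]
contact_force: [0.6, -1.5, 0.1]
opening: 0.325
grip_force: 59.3
```

```bash
python3 -c "
from h import *
rel()"
```

```text
t 12.7 tcp [557.1 241.3 110.3] yaw -19.01 tilt [ 0. -0. -1.] F [ 0.6 -1.5  0.1] M [-0.26 -0.28  0.02] op 27.8
```

Call:
send_rows(motion=[[0,0,0,0],[0,0,0,0],[0,0,-10,0],[0,0,-50,0],[0,0,-90,0],[0,0,-90,0]], claw=85)

```text
clock: 13.45
position: [559.1, 242.3, 204.5]
ee_rot: [0.0, 0.814, 0.581, 0.004]
contact_force: [-0.3, 0.2, 0.2]
opening: 0.993
grip_force: 0.0
```

```bash
cat > d.py <<'E'
from h import *
b=eyes.capture("top");a=eyes.capture("scene")
k=6
f=lambda im,x,y,w,h:cv2.resize(im[y:y+h,x:x+w],(w*k,h*k),interpolation=cv2.INTER_CUBIC)
def over(n,x,y,yw,c,x0,y0,img):
    R=np.array([[np.cos(yw),-np.sin(yw)],[np.sin(yw),np.cos(yw)]])
    for p in [(116.5,-14),(0,-14),(-14,-14),(-28,0),(0,14),(35,-3),(65,-3)]:
        w=R@np.array(p)+[x,y];u=proj(n,(w[0],w[1],16));cv2.circle(img,tuple(int(v) for v in ((u+.5-[x0,y0])*k)),2,c,-1)
B=f(b,290,165,66,60);A=f(a,165,225,66,60)
# yellow mask line fit
for n,im,(x0,x1,y0,y1) in(("top",b,(290,345,175,205)),("scene",a,(165,228,225,275))):
    h=cv2.cvtColor(im,cv2.COLOR_BGR2HSV);m=((h[...,0]>16)&(h[...,0]<32)&(h[...,1]>110)&(h[...,2]>120));q=np.zeros(m.shape,bool);q[y0:y1,x0:x1]=m[y0:y1,x0:x1]
    ys,xs=np.nonzero(q);P=np.array([back(n,(u,v),16)[:2] for u,v in zip(xs,ys)])
    np.save(f"{n}_clip.npy",P);print(n,len(P),P.min(0).round(),P.max(0).round(),P.mean(0).round(1))
for n,img,x0,y0 in(("top",B,290,165),("scene",A,165,225)): over(n,512.7,-320.3,np.radians(82.5),(255,0,0),x0,y0,img)
cv2.imwrite("pics/clip2.png",np.hstack([B,A]));rel()
E
python3 d.py
```

```text
top 204 [ 493. -350.] [ 540. -209.] [ 519.4 -282.1]
scene 383 [ 475. -349.] [ 543. -180.] [ 520.  -280.8]
t 13.55 tcp [556.8 241.7 200.9] yaw -18.99 tilt [ 0.001  0.001 -1.   ] F [ 0.3 -0.1 -0.6] M [-0.    0.01 -0.03] op 84.9
```

View pics/clip2.png

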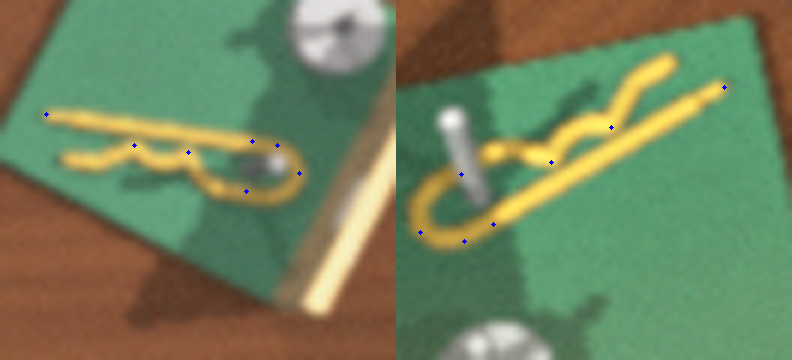

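The overlay of the predicted pose (bow at 512.7,-320.3, yaw 82.5°) lies along the clip. In the crop, the straight leg runs from (47,115) to (277,145), with the rod inside the bow at (275,163). Now to the legs.

```bash
python3 -c "
from h import *
rel((527.2,-229.4,110,-7.5),(527.2,-229.4,200,-7.5))"
```

```text
t 13.55 tcp [556.8 241.7 200.9] yaw -18.99 tilt [ 0.001  0.001 -1.   ] F [ 0.3 -0.1 -0.6] M [-0.    0.01 -0.03] op 84.9
-> (527.2, -229.4, 110, -7.5) [-455.2  125.3   90.4] turn -11.49
-> (527.2, -229.4, 200, -7.5) [-4.551e+02  1.253e+02  4.000e-01] turn -11.49
```

Call:
send_rows(motion=[[-455,125,0,-11.5],[-455,125,0,-11.5],[-455,125,0,-11.5],[-455,125,0,-11.5],[-455,125,0,-11.5],[-455,125,0,-11.5],[-455,125,40,-11.5],[-455,125,90,-11.5],[-455,125,130,-11.5],[-455,125,130,-11.5],[-455,125,130,-11.5]], claw=60)

```text
clock: 14.92
position: [527.6, -229.2, 71.2]
ee_rot: [0.0, 0.752, 0.66, 0.0]
contact_force: [0.4, -0.1, 0.7]
opening: 0.706
grip_force: 0.0
```

```bash
python3 -c "
from h import *
rel((527.2,-229.4,15,-7.5))
b=eyes.capture('top');a=eyes.capture('scene')
f=lambda im,x,y:cv2.resize(im[y:y+66,x:x+66],(396,396),interpolation=cv2.INTER_CUBIC)
cv2.imwrite('pics/g3.png',np.hstack([f(b,285,155),f(a,170,210)]))"
```

```text
t 14.93 tcp [ 527.6 -229.2   71.2] yaw -7.47 tilt [ 0.001 -0.    -1.   ] F [ 0.4 -0.1  0.7] M [-0.02 -0.02 -0.02] op 60.3
-> (527.2, -229.4, 15, -7.5) [-0.3 -0.4 56.2] turn 0.03
```

View pics/g3.png

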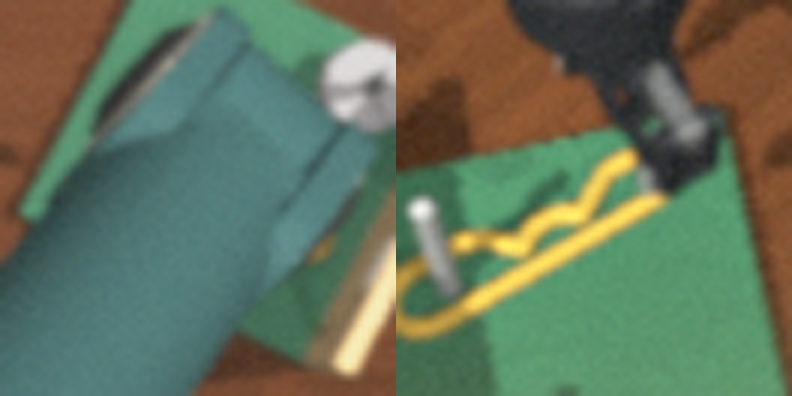

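The gripper straddles both leg tips, covering the clip beyond about (640,190) in the scene crop. I'll descend and close.

Call:
send_rows(motion=[[0,0,20,0],[0,0,40,0],[0,0,53,0],[0,0,56.5,0],[0,0,56.5,0]])

```text
clock: 15.65
position: [526.8, -229.7, 13.5]
ee_rot: [-0.0, 0.752, 0.659, -0.0]
contact_force: [-0.3, 0.3, 0.7]
opening: 0.702
grip_force: 0.0
```

Call:
send_rows(motion=[[0,0,0,0],[0,0,0,0],[0,0,0,0],[0,0,0,0],[0,0,0,0]], claw=22)

```text
clock: 16.27
position: [527.8, -229.6, 15.0]
ee_rot: [0.001, 0.752, 0.659, 0.001]
contact_force: [-1.0, 0.9, 5.2]
opening: 0.276
grip_force: 58.6
```

```bash
python3 -c "
from h import *
rel()"
```

```text
t 16.27 tcp [ 527.8 -229.6   15. ] yaw -7.5 tilt [ 0.002 -0.    -1.   ] F [-1.   0.9  5.2] M [0.13 0.16 0.02] op 23.6
```

Call:
send_rows(motion=[[0,0,0,0],[0,0,1,0],[0,0,2,0],[0,0,2,0]], claw=45)

```text
clock: 16.77
position: [526.8, -229.4, 11.5]
ee_rot: [-0.0, 0.752, 0.659, -0.0]
contact_force: [-0.4, 0.4, -0.7]
opening: 0.523
grip_force: 0.0
```

```bash
python3 -c "
from h import *
rel()"
```

```text
t 16.77 tcp [ 526.8 -229.4   11.5] yaw -7.5 tilt [-0.  0. -1.] F [-0.4  0.4 -0.7] M [0.05 0.02 0.02] op 44.7
```

Call:
send_rows(motion=[[0,0,0,0],[0,0,0,0],[0,0,0,0],[0,0,0,0]], claw=22)

```text
clock: 17.27
position: [527.5, -229.5, 12.3]
ee_rot: [0.0, 0.752, 0.659, 0.0]
contact_force: [0.2, -0.3, 4.5]
opening: 0.278
grip_force: 59.4
```

```bash
python3 -c "
from h import *
rel()"
```

```text
t 17.27 tcp [ 527.5 -229.5   12.3] yaw -7.5 tilt [ 0.001 -0.    -1.   ] F [ 0.2 -0.3  4.5] M [ 0.13  0.02 -0.01] op 23.7
```

Call:
send_rows(motion=[[0,0,-8,0],[0,0,-30,0],[0,0,-65,0],[0,0,-100,0],[0,0,-120,0],[0,0,-120,0]])

```text
clock: 18.02
position: [527.9, -229.6, 133.5]
ee_rot: [0.001, 0.752, 0.659, 0.001]
contact_force: [-0.3, 0.2, -2.5]
opening: 0.275
grip_force: 59.0
```

```bash
cat > e.py <<'E'
from h import *
rel((590,92,132,-19),(590,92,2.5,-19))
a=eyes.capture("scene")
h=cv2.cvtColor(a,cv2.COLOR_BGR2HSV);m=((h[...,0]>16)&(h[...,0]<32)&(h[...,1]>110)&(h[...,2]>120)).astype(np.uint8)
m[:,:130]=0;m[:,330:]=0
n,l,s,c=cv2.connectedComponentsWithStats(m)
print([(s[i].tolist(),c[i].round().tolist()) for i in range(1,n) if s[i][4]>25])
cv2.imwrite("pics/lift.png",cv2.resize(a[190:310,130:270],(700,600)))
E
python3 e.py
```

```text
t 18.02 tcp [ 527.9 -229.6  133.5] yaw -7.49 tilt [ 0.003 -0.    -1.   ] F [-0.3  0.2 -2.5] M [0.05 0.02 0.08] op 23.5
-> (590, 92, 132, -19) [326.9  19.7   1.5] turn 11.51
-> (590, 92, 2.5, -19) [327.   19.2 131. ] turn 11.51
[([295, 70, 35, 41, 609], [314.0, 85.0]), ([236, 146, 8, 7, 50], [239.0, 149.0]), ([215, 154, 17, 24, 160], [221.0, 166.0]), ([150, 168, 30, 20, 482], [164.0, 177.0]), ([229, 171, 23, 17, 242], [240.0, 180.0]), ([156, 216, 49, 31, 463], [181.0, 232.0]), ([312, 218, 8, 13, 47], [315.0, 224.0]), ([288, 264, 32, 25, 539], [304.0, 274.0]), ([261, 319, 69, 65, 184], [295.0, 351.0]), ([218, 327, 70, 57, 692], [255.0, 356.0])]
```

```bash
python3 -c "
from h import *
for z in (105,120,137): print(z,proj('scene',(508.5,-352,z)).round(1),proj('scene',(495,-318,z)).round(1))
print('clip leftmost 156, bottom-left; top 216')
a=cv2.resize(cv2.imread('pics/lift.png'),(140,120),interpolation=cv2.INTER_AREA)
h=cv2.cvtColor(a,cv2.COLOR_BGR2HSV);m=((h[...,0]>16)&(h[...,0]<32)&(h[...,1]>110)&(h[...,2]>120));ys,xs=np.nonzero(m[20:62,22:80]);xs+=152;ys+=210
i=np.argsort(xs)[:6];print(list(zip(xs[i],ys[i])))"
```

```text
105 [161.7 249.9] [169.8 237.7]
120 [160.7 247.4] [168.9 235. ]
137 [159.5 244.4] [167.9 231.9]
clip leftmost 156, bottom-left; top 216
[(np.int64(152), np.int64(227)), (np.int64(153), np.int64(230)), (np.int64(153), np.int64(231)), (np.int64(153), np.int64(229)), (np.int64(154), np.int64(234)), (np.int64(154), np.int64(233))]
```

The clip is held level and clear of the rod. I'll carry it to the free bench in front of the press.

Call:
send_rows(motion=[[40,2,0,1],[90,5,0,3],[150,9,0,6],[210,13,0,9],[270,16,0,11.5],[327,19.5,0,11.5],[327,19.5,30,11.5],[327,19.5,75,11.5],[327,19.5,110,11.5],[327,19.5,125,11.5],[327,19.5,125,11.5]])

```text
clock: 19.45
position: [588.0, 91.7, 5.5]
ee_rot: [-0.0, 0.814, 0.58, -0.001]
contact_force: [0.2, -0.6, -0.2]
opening: 0.278
grip_force: 59.2
```

```bash
python3 -c "
from h import *
rel((590,92,1,-19))"
```

```text
t 19.45 tcp [588.   91.7   5.5] yaw -19.03 tilt [-0.003 -0.001 -1.   ] F [ 0.2 -0.6 -0.2] M [ 0.08 -0.   -0.  ] op 23.8
-> (590, 92, 1, -19) [0.9 1.8 4.5] turn -0.03
```

Call:
send_rows(motion=[[0,0,1.5,0],[0,0,3,0],[0,0,4,0],[0,0,4,0]])

```text
clock: 19.95
position: [589.1, 92.4, 3.1]
ee_rot: [0.0, 0.814, 0.581, 0.0]
contact_force: [0.0, 1.0, -0.9]
opening: 0.28
grip_force: 59.2
```

Call:
send_rows(motion=[[0,0,0,0],[0,0,0,0],[0,0,0,0],[0,0,-8,0],[0,0,-40,0],[0,0,-90,0],[0,0,-120,0]], claw=70)

```text
clock: 20.82
position: [590.0, 92.1, 125.6]
ee_rot: [0.001, 0.814, 0.581, 0.001]
contact_force: [0.5, 0.7, -1.1]
opening: 0.817
grip_force: 0.0
```

```bash
python3 -c "
from h import *
c=np.array([588.0+2.5*np.cos(np.radians(-19)+np.pi)*-1,91.7]) 
u=np.array([np.cos(np.radians(71)),np.sin(np.radians(71))]);v=np.array([-u[1],u[0]])
bow=np.array([588.,91.7])-92*u+2.5*v;print('bow pred',bow.round(1))
rel((bow[0],bow[1],60,-19),(bow[0],bow[1],3,-19))"
```

```text
bow pred [555.7   5.5]
t 20.82 tcp [590.   92.1 125.6] yaw -19.03 tilt [ 0.003  0.001 -1.   ] F [ 0.5  0.7 -1.1] M [-0.   -0.03  0.02] op 69.8
-> (np.float64(555.6839333509433), np.float64(5.526211431005757), 60, -19) [-93.1  -4.3  65.5] turn -0.03
-> (np.float64(555.6839333509433), np.float64(5.526211431005757), 3, -19) [-93.2  -4.5 122.5] turn -0.03
```

Call:
send_rows(motion=[[-50,-3,0,0],[-93,-3.5,30,0],[-93,-3.5,40,0],[-93,-3.5,40,0]])

```text
clock: 21.32
position: [555.3, 5.8, 82.6]
ee_rot: [-0.0, 0.814, 0.581, -0.0]
contact_force: [-0.2, 1.1, 0.7]
opening: 0.819
grip_force: 0.0
```

```bash
cat > g.py <<'E'
from h import *
rel((556.8,6.2,3,-19))
a=eyes.capture("scene");b=eyes.capture("top")
k=4
f=lambda im,x,y,w,h:cv2.resize(im[y:y+h,x:x+w],(w*k,h*k),interpolation=cv2.INTER_CUBIC)
yw=np.radians(71);R=np.array([[np.cos(yw),-np.sin(yw)],[np.sin(yw),np.cos(yw)]])
out=[]
for n,im,x0,y0 in(("scene",a,250,150),("top",b,180,120)):
    img=f(im,x0,y0,96,96)
    for p in [(116.5,-14),(0,-14),(-14,-14),(-28,0),(0,14),(35,-3),(65,-3)]:
        w=R@np.array(p)+[556.8,6.2];u=proj(n,(w[0],w[1],4));cv2.circle(img,tuple(int(v) for v in ((u+.5-[x0,y0])*k)),2,(255,0,0),-1)
    out.append(img)
cv2.imwrite("pics/bow.png",np.hstack(out))
E
python3 g.py
```

```text
t 21.32 tcp [555.3   5.8  82.6] yaw -19.01 tilt [-0.001  0.    -1.   ] F [-0.2  1.1  0.7] M [0.04 0.02 0.02] op 70.0
-> (556.8, 6.2, 3, -19) [ 0.8  1.4 79.6] turn -0.01
```

View pics/bow.png

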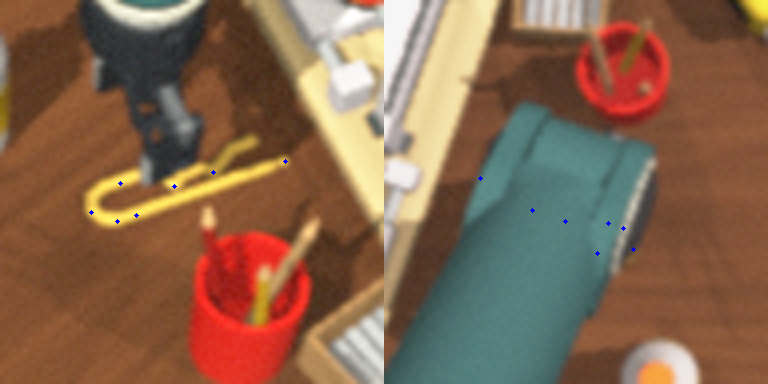

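The blue predicted points lie on the clip, with the bow end at (90,212) and the tip at (285,161) in the scene crop. The grasp target is good, so I'll descend onto the bow.

Call:
send_rows(motion=[[0.8,1.4,30,0],[0.8,1.4,60,0],[0.8,1.4,76,0],[0.8,1.4,79,0],[0.8,1.4,80,0],[0.8,1.4,80,0]])

```text
clock: 22.18
position: [557.7, 5.8, 3.7]
ee_rot: [0.0, 0.814, 0.581, 0.001]
contact_force: [-0.3, -0.2, -0.4]
opening: 0.818
grip_force: 0.0
```

```bash
python3 -c "
from h import *
rel((556.8,6.2,1,-19))"
```

```text
t 22.18 tcp [557.7   5.8   3.7] yaw -19.0 tilt [ 0.002  0.    -1.   ] F [-0.3 -0.2 -0.4] M [-0.08 -0.03  0.06] op 69.9
-> (556.8, 6.2, 1, -19) [ 0.1 -1.   2.7] turn -0.0
```

Call:
send_rows(motion=[[0,0,2,0],[0,0,2,0],[0,0,2,0],[0,0,2,0],[0,0,2,0],[0,0,2,0],[0,0,2,0]], claw=28)

```text
clock: 23.05
position: [557.1, 5.8, 1.4]
ee_rot: [-0.0, 0.814, 0.581, 0.0]
contact_force: [-1.5, 0.3, 6.0]
opening: 0.386
grip_force: 59.1
```

```bash
python3 -c "
from h import *
rel()"
```

```text
t 23.05 tcp [557.1   5.8   1.4] yaw -19.0 tilt [ 0.     0.001 -1.   ] F [-1.5  0.3  6. ] M [0.02 0.37 0.01] op 33.0
```

Call:
send_rows(motion=[[0,0,-8,0],[0,0,-40,0],[0,0,-85,0],[0,0,-118,0],[0,0,-118,0]])

```text
clock: 23.68
position: [558.7, 5.8, 121.4]
ee_rot: [0.001, 0.814, 0.581, 0.002]
contact_force: [-0.3, 0.2, -3.1]
opening: 0.389
grip_force: 59.9
```

```bash
python3 -c "
from h import *
rel((497.8,112.1,109.5,-19))"
```

```text
t 23.68 tcp [558.7   5.8 121.4] yaw -19.0 tilt [ 0.005  0.001 -1.   ] F [-0.3  0.2 -3.1] M [0.03 0.04 0.02] op 33.2
-> (497.8, 112.1, 109.5, -19) [ 80.7 -92.2  11.7] turn -0.0
```

Call:
send_rows(motion=[[10,-30,3,0],[20,-65,6,0],[40,-92,10,0],[65,-92,11.7,0],[80.7,-92,11.7,0],[80.7,-92,11.7,0],[80.7,-92,11.7,0]])

```text
clock: 24.55
position: [496.1, 110.7, 106.8]
ee_rot: [0.0, 0.815, 0.58, -0.001]
contact_force: [0.3, -1.2, -2.1]
opening: 0.387
grip_force: 60.0
```

```bash
cat > k.py <<'E'
from h import *
rel((497.8,112.1,109.5,-19))
o,R,_=tool();P=o["position"]
a=eyes.capture("scene");x0,y0,k=290,80,8
img=cv2.resize(a[y0:y0+75,x0:x0+100],(800,600),interpolation=cv2.INTER_CUBIC)
for p,c in [((116.5,14,-2.6),(255,0,0)),((102,14,-2.6),(255,0,0)),((60,14,-2.6),(255,0,0)),((102,-9,-2.6),(255,0,255))]:
    w=P+R@np.array(p);print(p,w.round(1));u=proj("scene",w);cv2.circle(img,tuple(int(v) for v in ((u+.5-[x0,y0])*k)),3,c,-1)
S=np.array([557.1,241.3]);u_=np.array([.3256,.9455])
for z,d in((112,-15),(136,0),(104.5,0)):
    q=S+d*u_;u=proj("scene",(q[0],q[1],z));cv2.circle(img,tuple(int(v) for v in ((u+.5-[x0,y0])*k)),3,(0,255,0),-1)
cv2.imwrite("pics/ins.png",img)
E
python3 k.py
```

```text
t 24.55 tcp [496.1 110.7 106.8] yaw -19.08 tilt [-0.001 -0.001 -1.   ] F [ 0.3 -1.2 -2.1] M [-0.02  0.01  0.03] op 33.0
-> (497.8, 112.1, 109.5, -19) [ 1.9  1.2 -2.7] turn -0.08
(116.5, 14, -2.6) [547.4 216.3 109.3]
(102, 14, -2.6) [542.6 202.6 109.3]
(60, 14, -2.6) [528.9 162.9 109.4]
(102, -9, -2.6) [520.9 210.1 109.3]
```

View pics/ins.png

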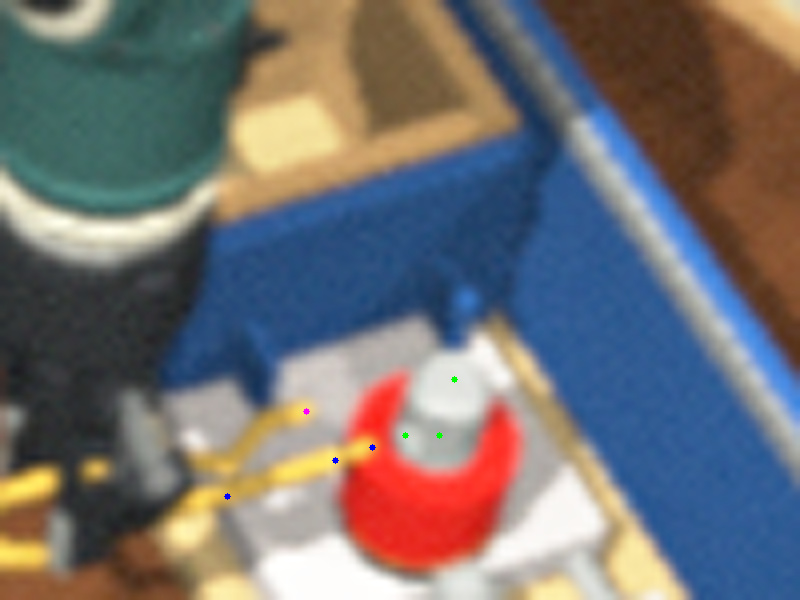

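The collar is down and the clip's straight tip, at about (375,443), points at the stud's hole region near (405,435), as predicted. I'll correct the offset of about 3 mm and check it.

Call:
send_rows(motion=[[1,0.8,-2,0],[2,1.2,-2.7,0],[2,1.2,-2.7,0]])

```text
clock: 24.98
position: [498.2, 113.5, 109.9]
ee_rot: [0.0, 0.814, 0.581, 0.0]
contact_force: [-0.5, -0.6, -1.5]
opening: 0.388
grip_force: 60.0
```

```bash
python3 -c "
from h import *
rel((497.8,112.1,109.5,-19))"
```

```text
t 24.98 tcp [498.2 113.5 109.9] yaw -19.01 tilt [ 0.  0. -1.] F [-0.5 -0.6 -1.5] M [-0.06  0.01 -0.07] op 33.1
-> (497.8, 112.1, 109.5, -19) [-1.4  0.   0.4] turn -0.01
```

Call:
send_rows(motion=[[3,0,0,0],[6,0,0,0],[9,0,0,0],[12,0,0,0],[15,0,0,0],[15,0,0,0]])

```text
clock: 25.72
position: [503.0, 128.0, 109.8]
ee_rot: [0.0, 0.814, 0.581, 0.0]
contact_force: [-0.3, -0.7, -0.9]
opening: 0.385
grip_force: 60.0
```

```bash
python3 -c "
from h import *
rel((497.8+50*.3256,112.1+50*.9455,109.5,-19))"
```

```text
t 25.73 tcp [503.  128.  109.8] yaw -18.98 tilt [ 0.  0. -1.] F [-0.3 -0.7 -0.9] M [ 0.02  0.02 -0.  ] op 32.9
-> (514.08, 159.375, 109.5, -19) [33.3  0.2  0.3] turn 0.02
```

Call:
send_rows(motion=[[4,0,0,0],[8,0,0,0],[12,0,0,0],[16,0,0,0],[20,0,0,0],[20,0,0,0]])

```text
clock: 26.48
position: [509.5, 147.0, 109.8]
ee_rot: [0.0, 0.814, 0.581, 0.0]
contact_force: [1.0, 0.1, -1.0]
opening: 0.387
grip_force: 60.0
```

```bash
python3 -c "
from h import *
rel()"
```

```text
t 26.48 tcp [509.5 147.  109.8] yaw -18.97 tilt [ 0.  0. -1.] F [ 1.   0.1 -1. ] M [-0.02 -0.02  0.01] op 33.0
```

Call:
send_rows(motion=[[4,0,0,0],[8,0,0,0],[12,0,0,0],[16,0,0,0],[20,0,0,0],[20,0,0,0]])

```text
clock: 27.22
position: [516.0, 165.9, 109.7]
ee_rot: [0.0, 0.814, 0.581, 0.0]
contact_force: [0.1, -0.3, -1.4]
opening: 0.386
grip_force: 60.0
```

```bash
python3 -c "
from h import *
rel()"
```

```text
t 27.23 tcp [516.  165.9 109.7] yaw -18.97 tilt [ 0.  0. -1.] F [ 0.1 -0.3 -1.4] M [-0.04  0.01 -0.03] op 32.9
```

Call:
send_rows(motion=[[3,0,0,0],[6,0,0,0],[9,0,0,0],[12,0,0,0],[15,0,0,0],[18,0,0,0]])

```text
clock: 27.98
position: [517.4, 176.6, 107.8]
ee_rot: [0.0, 0.815, 0.58, -0.007]
contact_force: [-9.3, -13.9, -0.7]
opening: 0.384
grip_force: 60.1
```

```bash
python3 -c "
from h import *
rel()"
```

```text
t 27.98 tcp [517.4 176.6 107.8] yaw -19.14 tilt [-0.011 -0.008 -1.   ] F [ -9.3 -13.9  -0.7] M [-2.83  1.84  0.24] op 32.8
```

Call:
send_rows(motion=[[3,0.5,0,0],[6,1,-0.5,0],[9,1,-0.5,0],[12,1,-0.5,0],[14,1,-0.5,0],[14,1,-0.5,0]])

```text
clock: 28.72
position: [527.0, 195.4, 110.2]
ee_rot: [-0.0, 0.814, 0.581, -0.0]
contact_force: [-5.6, 0.6, -0.9]
opening: 0.392
grip_force: 60.1
```

```bash
python3 -c "
from h import *
rel()
P=manip.get_obs()['position'];d=np.array([557.1,241.3])-P[:2];print('along',d@[.3256,.9455],'lat',d@[.9455,-.3256])"
```

```text
t 28.73 tcp [527.  195.4 110.2] yaw -19.0 tilt [-0.001 -0.    -1.   ] F [-5.6  0.6 -0.9] M [0.1  0.99 0.18] op 33.5
along 53.16779738349039 lat 13.473811736400844
```

Call:
send_rows(motion=[[1,-0.5,0,0],[2,-1,0,0],[3,-1,0,0],[4,-1,0,0],[4,-1,0,0]])

```text
clock: 29.35
position: [526.0, 197.4, 109.6]
ee_rot: [-0.0, 0.814, 0.58, -0.002]
contact_force: [-7.2, -3.8, 0.1]
opening: 0.384
grip_force: 60.2
```

```bash
python3 -c "
from h import *
rel()
P=manip.get_obs()['position'];d=np.array([557.1,241.3])-P[:2];print('along',d@[.3256,.9455],'lat',d@[.9455,-.3256])"
```

```text
t 29.35 tcp [526.  197.4 109.6] yaw -19.06 tilt [-0.004 -0.003 -1.   ] F [-7.2 -3.8  0.1] M [-0.82  1.65  0.27] op 32.8
along 51.5794603459827 lat 15.086338524232739
```

Call:
send_rows(motion=[[-1.5,0,0,0],[-2.5,-0.5,0,0],[-2.5,-1,0,0],[-2.5,-1,0,0]])

```text
clock: 29.85
position: [525.9, 197.3, 110.3]
ee_rot: [0.0, 0.814, 0.581, -0.0]
contact_force: [-3.4, -0.9, -1.6]
opening: 0.386
grip_force: 60.0
```

```bash
python3 -c "
from h import *
rel()
P=manip.get_obs()['position'];d=np.array([557.1,241.3])-P[:2];print('along',d@[.3256,.9455],'lat',d@[.9455,-.3256])"
```

```text
t 29.85 tcp [525.9 197.3 110.3] yaw -19.01 tilt [ 0. -0. -1.] F [-3.4 -0.9 -1.6] M [-0.29  0.88  0.18] op 33.0
along 51.75036534334406 lat 15.151765225495648
```

Call:
send_rows(motion=[[0,0,0,0],[0,0,0,0],[0,0,0,0],[0,0,0,0],[-1,0,-6,0],[-1,0,-25,0],[-1,0,-60,0],[-1,0,-100,0]], claw=65)

```text
clock: 30.85
position: [525.6, 196.3, 212.3]
ee_rot: [0.0, 0.814, 0.58, 0.0]
contact_force: [2.2, 0.4, 0.4]
opening: 0.761
grip_force: 0.0
```

```bash
python3 -c "
from h import *
rel()"
```

```text
t 30.85 tcp [525.6 196.3 212.3] yaw -19.03 tilt [ 0. -0. -1.] F [2.2 0.4 0.4] M [ 0.01 -0.06 -0.01] op 65.0
```

Call:
send_rows(motion=[[-60,0,-20,0],[-120,0,-40,0],[-170,0,-40,0],[-170,0,-40,0]])

```text
clock: 31.35
position: [469.5, 32.1, 252.0]
ee_rot: [-0.001, 0.816, 0.578, 0.002]
contact_force: [-0.1, 0.9, 0.1]
opening: 0.759
grip_force: 0.0
```

```bash
cat > v.py <<'E'
from h import *
from scipy.optimize import minimize
rel()
S=np.array([557.1,241.3]);u=np.array([.3256,.9455]);w=np.array([.9455,-.3256])
arc=[(-14-14*np.sin(t),-14*np.cos(t)) for t in np.linspace(0,np.pi,15)]
poly=[(116.5,-14)]+arc+[(14,14),(35,-3),(42,2),(50,3.5),(58,2),(65,-3),(84,9),(102,9)]
def dense(p):
    p=np.array(p);return np.vstack([np.linspace(p[i],p[i+1],12) for i in range(len(p)-1)])
D=dense(poly)
cal={"scene":np.array([2.2,2.0]),"top":np.array([-2.2,-2.0])} # camera bias of stud vs mean
for n,(x0,x1,y0,y1) in(("scene",(300,365,105,160)),("top",(150,190,165,215))):
    im=eyes.capture(n);cv2.imwrite(f"pics/fin_{n}.png",im)
    h=cv2.cvtColor(im,cv2.COLOR_BGR2HSV);m=((h[...,0]>17)&(h[...,0]<32)&(h[...,1]>120)&(h[...,2]>110)).astype(np.uint8)
    g=cv2.GaussianBlur(m.astype(np.float32),(0,0),1.2)
    best=[]
    for a in np.arange(-36,13,2):
        for l in (-6,-4,-2,0,2,4,6):
            for yw in (0,):
                W=S+np.outer(D[:,0]-50+a,u)-np.outer(D[:,1]+14,w)+l*w
                U=np.array([proj(n,(p[0],p[1],111)) for p in W]).astype(np.float32)
                best.append((cv2.remap(g,U[None,:,0],U[None,:,1],1).mean(),a,l))
    best.sort(reverse=True);print(n,[(round(float(s),3),int(a),l) for s,a,l in best[:6]])
    print(n,"collar/clip",[find(n,t)[:2] for t in("collar","clip")])
E
python3 v.py
```

```text
t 31.35 tcp [469.5  32.1 252. ] yaw -19.42 tilt [ 0.002  0.003 -1.   ] F [-0.1  0.9  0.1] M [ 0.02  0.01 -0.01] op 64.8
scene [(0.475, -2, 4), (0.47, -2, 2), (0.467, -4, 4), (0.456, 0, 4), (0.454, -4, 2), (0.454, 0, 2)]
scene collar/clip [[(0.56, array([567., 219., 100.]))], [(0.75, array([540., 221., 109.])), (0.6, array([321., 118.,   7.]))]]
top [(0.149, -2, -2), (0.149, -4, -2), (0.147, 0, -2), (0.146, -6, -2), (0.146, -2, -4), (0.145, 0, -4)]
top collar/clip [[(0.54, array([559., 227., 104.]))], [(0.73, array([539., 220., 113.])), (0.53, array([ 273., -392.,    5.]))]]
```

```bash
python3 -c "
from h import *
print(order.hand_in())"
```

```text
the job is handed in; nothing more can be done
None
```

The collar was placed fully down on the stud and the clip pushed through the cross hole until it snapped round the stud. I handed the job in at about 31 s of the 69 s, but the hand-in gave no verdict. By camera the clip sits about 2 mm from nominal (6 mm allowed), and I did not measure the sprung leg's angle directly.

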